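# Screw home the filter housing's recessed ring with the pin spanner

## Robot

A 6-joint arm with a two-finger parallel gripper is mounted at the origin on the work surface. World frame = base frame: x ahead of the robot, y to its left, z up, the work surface at z = 0. Lengths are in m, angles in degrees, forces in N, time in s.
With the tool pointing down it reaches from about 0.4 to 0.825 m from the base axis. Payload 7 kg.
Tool frame: the origin (TCP) lies between the finger pads; the fingertips stand 22 mm ahead of it and the grasp point (between the pads) lies 3 mm ahead of it; z points along the fingers, y is the direction in which the jaws open and shut (so a half turn about z gives the same grasp; the last joint's range is limited). The gripper opens to 88 mm and grips with 3 to 60 N. Pads are 19 mm wide; open, the fingers measure 130 mm over their backs; the gripper's body (78 mm by 193 mm) begins 47 mm behind the grasp point.
Start: joints at [-51.503, 20.546, 0.682, 0, -70.136, -16.507], TCP at [0.253, -0.626, 0.249] pointing down, gripper open.
Joint ranges: [-176.03, 176.03], [-82.01, 121.73], [-58.28, 71.71], [-173.87, 95.51], [-174.79, -0.11], [-173.66, 173.66]. Speed limits (degrees/s): [136.94, 136.94, 172.46, 180, 180, 180].

## Interface

Orientations are given as [roll, pitch, yaw] about the fixed x, y, z axes, in that order (R = Rz(yaw) Ry(pitch) Rx(roll)).
In Python, from plant import telemetry, cams, r gives the robot as it stands.
- The arm moves only by the tool carry_out, never from a script. Its argument "commands" is one flat list of numbers, 5 for each row, row after row: the shift along the world's x, y, z as a fraction of full scale, then the turn about the world's z as a fraction of full scale, then the gripper's target within -1 to 1 (shut at 1, half-way at 0, fully open at -1). In form: [x, y, z, turn, claw, x, y, z, turn, claw, ...]. A call has 1 to 8 rows; each row shifts and turns the commanded pose from where the row before left it; what a row does not reach is not made up. Full scale, the value 1, is 0.04 m for a shift and 4 degrees for a turn. A row lasts 1/10 s, in which the tool goes at most 50 mm and 8.59 degrees, less where a joint would pass 70% of its speed; a pose out of reach is approached as far as the arm can. A call with a number of a shift or a turn outside -1 to 1 is refused whole. A call with a gripper value outside its range is refused whole. The fingers move at their own pace and stop on an object; "grip_force" is the grip in N (left out, the last holds). Time passes only in rows, so rows that do not move let the fingers close. It gives the time, the measured TCP pose, the force and the opening at its end, in the units of the state.
- telemetry.get_state(): the state, without advancing time (a new reading comes with each control period).
- cams.capture(name): name is "scene" or "top" or "wrist"; returns a dict with "frame" (420x560x3 uint8, red, green, blue), "camera_matrix" (3x3 intrinsics, pixels), "camera_from_world" (4x4, takes a point from world to camera coordinates); the wrist camera has in their place "mount" (4x4, takes a point from camera to tool coordinates, whose origin is the TCP and whose axes are the flange's). Camera axes: x right, y down, z forward; pixel columns grow to the right and rows downward; lengths in m; the calibration is good to about 2 mm. A picture is of the moment at which its call begins: read the wrist's pose just before it. There is no depth.
- r.close_job(): hands the job in, once; it reports no verdict.
The state is a dict: "time_s": time; "joints": joint angles; "qd": joint speeds; "joint_torque": joint torques, N m; "tcp_pos": TCP position; "eef_rot": TCP orientation; "contact_force": force on the tool from outside, world axes, zero at the start; "moment": the same for the moment, N m; "gripper_width": finger opening in m.
Only numpy, scipy, OpenCV 4.12 (cv2) and the standard library are available. Lean on these libraries where they do the work, as an engineer would, in place of code of your own. Each camera call takes 0.05 s, during which the arm holds its last target. There are 200 camera calls.

## Task

The recessed ring that holds the filter in the steel filter housing is loose. Take the two-pin spanner out of its blue stand, engage its pins fully in the ring's two holes, turn the ring clockwise until it is fully home against its stop, then put the spanner back upright in its stand. Work gently, without forcing the spanner against the housing, the ring or the stand (never more than 60 N), and leave everything else on the bench where it is.

Things in the scene. Friction and masses are not known exactly. Their poses are not given: they have to be found in the camera images.
- housing: Filter housing, fixed: dark steel pot 96 mm across, rim 58 mm high, on a white 120 mm square base plate, brass pipe stubs along its y reach 70 mm out. Origin: centre of the underside; z up. Two red marks on the rim lie on its +x and -x. In its 70 mm bore, 12 mm below the rim, lies the bright aluminium retaining ring (blue centre dot, two round holes).
- ring_face (a point): Centre of the ring's top face, 46 mm above the bench; axes as the housing's, they do NOT turn with the ring. Its two holes, 9 mm across and 11 mm deep, lie 20 mm either side of this point. The line through them stands up to 35 degrees either way from the line of the red marks; no reading tells where: look, or feel for them.
- ring (a joint): How far the ring is screwed in, rad: 0 to 0.3 at the start, 1.2 fully home at a firm, slightly springy stop (there is one at 0 too); grows as it turns clockwise seen from above. It does not tell where the holes stand. It stays where it is left, keeps its height and takes about 0.15 N m to turn: pins sliding over its face under a light push (5 N) do not carry it along.
- spanner: Two-pin spanner, loose, about 0.18 kg, upright in its stand. Origin: centre of its steel disc's underside; z up. Two round-ended pins, 6 mm thick, 9 mm long, point down 20 mm either side along its x. Disc 62 mm across, 8 thick; stem to z 30 mm; orange paddle z 30 to 68. Pins fully in: disc on the ring's face, origin at ring_face; pins riding on the face: 9 mm higher.
- spanner_grip (a point): Centre of the spanner's orange paddle, 49 mm above the spanner's origin; axes as the spanner's. The paddle is 44 mm along x, 14 mm thick along y (take it across the thickness), 38 mm tall.
- stand: Blue stand, fixed: a round socket on a 90 mm square plate, outer 72 and inner 54 mm across, rim 30 mm above the bench. Origin: centre of the underside; z up. The spanner's disc rests on the rim (its origin 30 mm above this one), pins hanging inside with about 4 mm to spare all round, at any turn of the spanner.
- spare_filter_center (a point): Bystander, loose, to be left alone: white spare filter cartridge, a cylinder 56 mm across and 38 mm tall; this point is its centre, half-way up.
- screwdriver_grip (a point): Bystander, loose, to be left alone: blue-handled screwdriver lying flat, 200 mm long; this point is on its handle, at mid-height.
- dish_mid (a point): Bystander, loose, to be left alone: open steel dish 110 x 90 x 25 mm; this point is its centre, half-way up.
- jug_mid (a point): Bystander, loose, to be left alone: clear jug, 116 mm across, 150 mm tall, handle to one side; this point is its centre, half-way up.
- bottle_mid (a point): Bystander, loose, to be left alone: white bottle, 68 mm across, 190 mm tall; this point is its centre, half-way up.
- cup_mid (a point): Bystander, loose, to be left alone: blue cup, 72 mm across, 85 mm tall; this point is its centre, half-way up.
There are look-alikes about, which are no part of the job. Of the things like the spanner, leave any that is purple or red; of the rest the smaller one is meant.

How it is judged:
By the outcome, as a careful person would: the job done as asked, in the order asked, and still so for the second after the job is handed in, with the robot touching nothing.
It also fails if it takes over 72 s, if anything falls off the work surface, if the arm or the gripper's body presses on something with over 40 N, if the wrist force passes 120 N, or if a joint passes its speed limit or range.

## Working session

There is one attempt and no reset: what is moved stays moved. The work goes in short steps, Python scripts to look and compute and a tool call to move; the robot and the scene stay as the last step left them, time stands still between calls to the robot, and variables do not carry over. Pictures are saved under pics/ and viewed, about 8 in all and at most 12, crops included, and the job is handed in when it is done.

Besides the shell and the picture viewer there is one more tool, called as name(argument=value, ...) on one line, values as JSON. carry_out: Moves the arm, as the interface text tells. Shift numbers are shares of 0.04 m and turn numbers shares of 4 degrees, none past 1 either way. Its arguments: {"type":"object","properties":{"commands":{"type":"array"},"grip_force":{"type":"number"}},"required":["commands"]}

```bash
mkdir -p pics; ls; python3 - <<'E'
from plant import telemetry, cams, r
import cv2,numpy as np
print(telemetry.get_state())
for n in("scene","top"):
    c=cams.capture(n); cv2.imwrite(f"pics/{n}0.png",c["frame"][:,:,::-1]); np.savez(f"{n}0.npz",**c)
    print(c["camera_matrix"],c["camera_from_world"])
a=cv2.imread("pics/scene0.png");b=cv2.imread("pics/top0.png")
E
```

```text
pics
{'time_s': 0.0, 'joints': array([-5.15028345e+01,  2.05892052e+01,  6.32837009e-01, -2.14304821e-02,
       -7.01377670e+01, -1.65061410e+01]), 'qd': array([-0.03329417,  0.00794587,  0.02041732,  0.02086665, -0.05300427,
        0.02254359]), 'joint_torque': array([ 3.03870647e-04, -5.82716775e+01,  2.93062162e+01,  6.99715465e+00,
        7.05628467e-03, -1.24163557e-04]), 'tcp_pos': array([ 0.2525521 , -0.62545688,  0.24763661]), 'eef_rot': array([ 1.79904020e+02, -7.43237528e-03, -1.58016267e+02]), 'contact_force': array([-0.07761059, -0.06778317,  0.61084601]), 'moment': array([-0.00666265,  0.0381589 ,  0.04050787]), 'gripper_width': 0.08725737499223261}
[[396.99756449   0.         279.91874036]
 [  0.         396.99756449 205.48455263]
 [  0.           0.           1.        ]] [[ 0.78959355  0.61361485 -0.00434047 -0.39779698]
 [ 0.42738979 -0.55500909 -0.7136546  -0.17852525]
 [-0.44031806  0.56164199 -0.70048431  1.35355066]
 [ 0.          0.          0.          1.        ]]
[[407.97553301   0.         280.38622092]
 [  0.         407.97553301 209.30796968]
 [  0.           0.           1.        ]] [[ 0.00103191 -0.99956408  0.02950567 -0.01084597]
 [-0.98881328 -0.00542085 -0.14906011  0.52721103]
 [ 0.14915508 -0.02902178 -0.98838783  0.96766709]
 [ 0.          0.          0.          1.        ]]
```

View pics/top0.png

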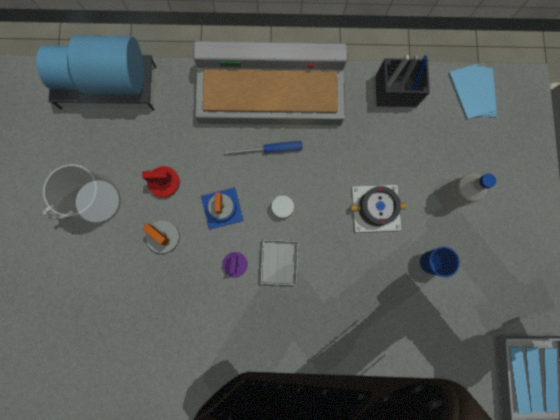

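View pics/scene0.png

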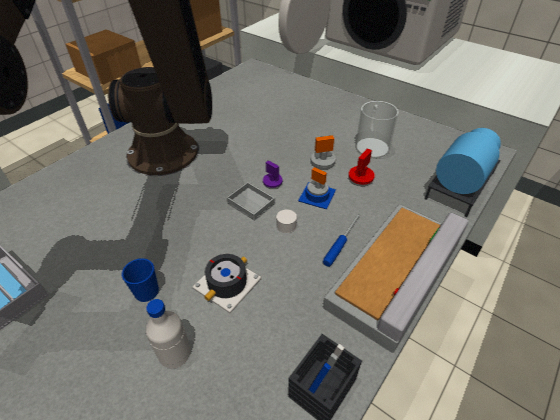

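Spanner candidates in the top view are red (162,182), a bigger orange one on a grey disc (160,237), orange in the blue stand (221,207) and purple (235,264). I choose (221,207). The housing is at (380,207). Next I check both in a close crop and measure.

```bash
cat > h.py <<'E'
import numpy as np,cv2
def ray(c,uv,z):
    K=c["camera_matrix"];T=c["camera_from_world"];R=T[:3,:3];o=-R.T@T[:3,3]
    d=R.T@np.linalg.inv(K)@np.array([uv[0],uv[1],1.]);return o+d*(z-o[2])/d[2]
def proj(c,p):
    q=c["camera_from_world"]@np.append(p,1);q=c["camera_matrix"]@q[:3];return q[:2]/q[2]
def blob(m):
    n,l,s,ce=cv2.connectedComponentsWithStats(m.astype(np.uint8));return [(tuple(np.round(ce[i],2)),s[i,4],s[i,:4]) for i in range(1,n) if s[i,4]>12],l
E
python3 - <<'E'
from h import *
c=np.load("top0.npz");f=c["frame"]
hsv=cv2.cvtColor(f,cv2.COLOR_RGB2HSV)
H,S,V=[hsv[:,:,i].astype(int) for i in range(3)]
reg=np.zeros(H.shape,bool);reg[165:245,190:420]=1
for n,m,zs in [("orange",(H<15)&(S>180)&(V>100)&reg,(.079,.098)),("blue",(H>105)&(H<125)&(S>120)&reg,(.005,.046)),("white",(V>165)&(S<50)&reg,(.005,)),("red",((H<6)|(H>174))&(S>120)&reg,(.058,))]:
    for b in blob(m)[0]:
        ys,xs=np.where(m); 
        print(n,b,[np.round(ray(c,b[0],z),4) for z in zs])
a=cv2.resize(f[180:235,190:250],None,fx=6.6,fy=6.6,interpolation=3);b=cv2.resize(f[180:235,350:410],None,fx=6.6,fy=6.6,interpolation=3)
cv2.imwrite("pics/crop0.png",np.hstack([a,b])[:,:,::-1])
E
```

```text
orange ((np.float64(217.74), np.float64(202.39)), np.int32(82), array([215, 194,   6,  18], dtype=int32)) [array([0.5371, 0.1404, 0.079 ]), array([0.5339, 0.138 , 0.098 ])]
blue ((np.float64(223.03), np.float64(210.07)), np.int32(632), array([202, 188,  41,  41], dtype=int32)) [array([0.5297, 0.1358, 0.005 ]), array([0.5236, 0.1312, 0.046 ])]
blue ((np.float64(380.22), np.float64(205.31)), np.int32(51), array([377, 202,   8,   8], dtype=int32)) [array([ 0.5443, -0.2676,  0.005 ]), array([ 0.5377, -0.2562,  0.046 ])]
white ((np.float64(360.08), np.float64(191.26)), np.int32(80), array([354, 187,  16,  13], dtype=int32)) [array([ 0.5808, -0.2164,  0.005 ])]
white ((np.float64(282.47), np.float64(205.84)), np.int32(289), array([273, 197,  20,  19], dtype=int32)) [array([ 0.5415, -0.0155,  0.005 ])]
white ((np.float64(391.31), np.float64(224.95)), np.int32(75), array([380, 218,  20,  12], dtype=int32)) [array([ 0.4935, -0.2944,  0.005 ])]
```

View pics/crop0.png

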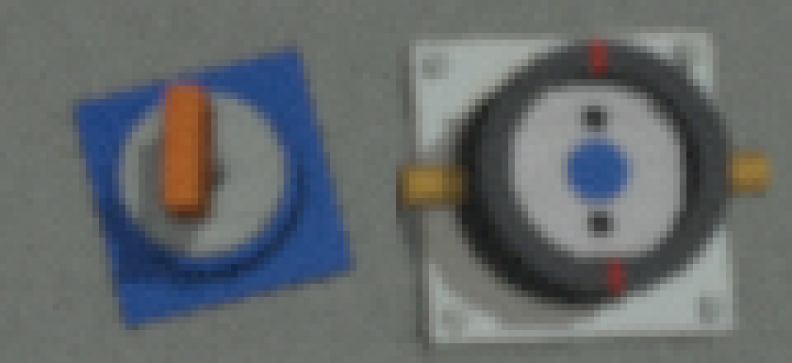

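The crop shows the orange spanner in the blue stand, with its paddle running roughly along world x at px (218,202). The housing is on the right, with ring dot px (380.2,205.3) and holes at about (380.1,198) and (380.9,213.6). That places the spanner near (0.533,0.137) and the ring near (0.538,-0.256). I go over the housing first to look with the wrist camera.

carry_out(commands=[0.5,0.75,0,-0.45,-1,0.5,0.75,0,-0.45,-1,0.5,0.75,0,-0.45,-1,0.5,0.75,0,-0.45,-1,0.5,0.75,0,-0.45,-1,0.5,0.75,0,-0.45,-1,0.5,0.75,0,-0.45,-1,0.5,0.75,0,-0.45,-1])

```text
time_s: 0.9
tcp_pos: [0.4132, -0.3845, 0.2483]
eef_rot: [180.0, -0.0, -172.5]
contact_force: [1.0, 0.5, -0.0]
gripper_width: 0.0877
```

carry_out(commands=[0.5,0.8,0,-0.45,-1,0.5,0.8,0,-0.45,-1,0.5,0.8,0,-0.45,-1,0.5,0.6,0,-0.45,-1,0,0,0,0,-1,0,0,0,0,-1])

```text
time_s: 1.5
tcp_pos: [0.4929, -0.2652, 0.2482]
eef_rot: [180.0, -0.0, -179.5]
contact_force: [0.0, -0.5, 0.2]
gripper_width: 0.0873
```

```bash
cat >> h.py <<'E'
def wrist(name):
    from plant import telemetry,cams
    from scipy.spatial.transform import Rotation as Rn
    s=telemetry.get_state();c=dict(cams.capture("wrist"))
    T=np.eye(4);T[:3,:3]=Rn.from_euler("xyz",s["eef_rot"],degrees=True).as_matrix();T[:3,3]=s["tcp_pos"]
    c["camera_from_world"]=np.linalg.inv(T@c["mount"])
    np.savez(name+".npz",**c);cv2.imwrite("pics/"+name+".png",c["frame"][:,:,::-1])
    print(s["time_s"],s["tcp_pos"],s["eef_rot"],s["joints"],s["contact_force"],c["mount"].round(4).tolist())
    return c
E
python3 -c "
from h import *
c=wrist('w1');print(c['camera_matrix'],proj(c,[.538,-.256,.046]))"
```

```text
1.5 [ 0.49286531 -0.26515867  0.24816707] [ 1.79984790e+02 -4.83853743e-02 -1.79504466e+02] [-8.24344521e+00  9.77082068e+00 -1.40773063e+01 -8.39566047e-03
 -6.62020077e+01 -8.12576361e+01] [ 0.02166979 -0.52273123  0.16015166] [[-0.0001, -0.9556, -0.2946, 0.0785], [1.0, -0.0002, 0.0003, 0.0007], [-0.0004, -0.2946, 0.9556, -0.137], [0.0, 0.0, 0.0, 1.0]]
[[327.21848125   0.         282.38058888]
 [  0.         327.21848125 208.53847025]
 [  0.           0.           1.        ]] [289.54010047 225.31662959]
```

View pics/w1.png

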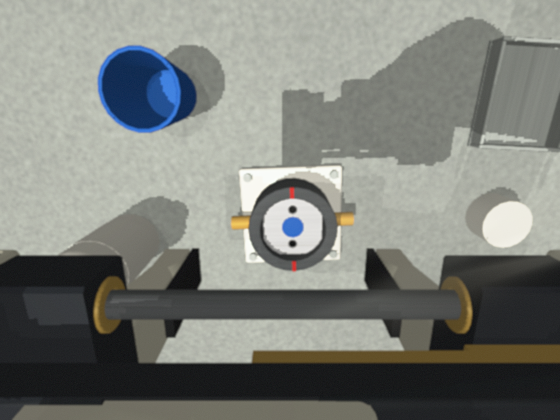

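The wrist view shows the housing with blue dot (292,227), holes near (292,209) and (292,244), and red marks (292,191) and (294,266). I'll measure these precisely.

```bash
cat >> h.py <<'E'
def ringmeas(c):
    f=c["frame"];hsv=cv2.cvtColor(f,cv2.COLOR_RGB2HSV);H,S,V=[hsv[:,:,i].astype(int) for i in range(3)]
    g=proj(c,[.538,-.256,.046]);yy,xx=np.mgrid[:420,:560];near=np.hypot(xx-g[0],yy-g[1])<75
    B=max(blob((H>100)&(H<130)&(S>120)&near)[0],key=lambda b:b[1])
    d=ray(c,B[0],.046);print("dot",B[0],d.round(4))
    red=blob(((H<6)|(H>174))&(S>130)&near)[0]
    R=[ray(c,b[0],.058) for b in red];print("red",[(b[0],b[1]) for b in red],np.round(R,4))
    # holes: dark blobs 20mm from dot
    P=np.array([ray(c,(u,v),.046)[:2] for v in range(420) for u in range(560)]).reshape(420,560,2)
    rr=np.hypot(*(P-d[:2]).transpose(2,0,1));m=(V<110)&(rr>.013)&(rr<.026)
    hs=[(b[0],b[1],ray(c,b[0],.046)) for b in blob(m)[0]]
    for b in hs:print("hole",b[0],b[1],b[2].round(4),np.degrees(np.arctan2(*(b[2]-d)[1::-1])).round(1),np.hypot(*(b[2]-d)[:2]).round(4))
E
python3 -c "
from h import *
for n in('w1','top0'):
    print(n);ringmeas(np.load(n+'.npz'))"
```

```text
w1
dot (np.float64(292.36), np.float64(226.71)) [ 0.5396 -0.2529  0.046 ]
red [((np.float64(291.5), np.float64(192.0)), np.int32(44)), ((np.float64(293.54), np.float64(265.38)), np.int32(39))] [[ 0.4971 -0.2549  0.058 ]
 [ 0.5807 -0.2512  0.058 ]]
hole (np.float64(292.08), np.float64(209.05)) 38 [ 0.5192 -0.2535  0.046 ] -178.1 0.0204
hole (np.float64(292.09), np.float64(243.31)) 35 [ 0.5594 -0.2528  0.046 ] 0.1 0.0198
top0
dot (np.float64(429.26), np.float64(256.52)) [ 0.4119 -0.3721  0.046 ]
red [] []
hole (np.float64(429.09), np.float64(256.14)) 259 [ 0.4128 -0.3717  0.046 ] 21.9 0.001
```

carry_out(commands=[0,1,0,0,-1,0,1,0,0,-1,0,1,0,0,-1,0,1,0,0,-1,0,1,0,0,-1,0,1,0,0,-1,0,1,0,0,-1,0,1,0,0,-1])

```text
time_s: 2.35
tcp_pos: [0.4923, 0.0546, 0.2487]
eef_rot: [180.0, 0.0, -179.7]
contact_force: [1.4, -0.5, 0.1]
gripper_width: 0.0877
```

carry_out(commands=[0,1,-0.2,0,-1,0,1,-0.2,0,-1,0,0,0,0,-1,0,0,0,0,-1])

```text
time_s: 2.75
tcp_pos: [0.4925, 0.1339, 0.2322]
eef_rot: [-180.0, -0.1, -179.6]
contact_force: [-0.2, 0.1, 0.6]
gripper_width: 0.0876
```

```bash
python3 -c "
from h import *
c=wrist('w2')
for p in([.533,.137,.098],[.533,.137,.038]):print(proj(c,p))"
```

```text
2.75 [0.49252235 0.13389639 0.23218369] [-1.79960249e+02 -5.16998205e-02 -1.79561578e+02] [ 3.72822201e+01  5.69338080e+00 -2.11320651e+01  9.08008024e-04
 -6.32397643e+01 -1.26844189e+02] [-0.23729976  0.11440677  0.61235481] [[-0.0001, -0.9556, -0.2946, 0.0785], [1.0, -0.0002, 0.0004, 0.0007], [-0.0004, -0.2946, 0.9556, -0.137], [0.0, 0.0, 0.0, 1.0]]
[284.70315776 246.31711523]
[284.34134078 223.75178264]
```

View pics/w2.png

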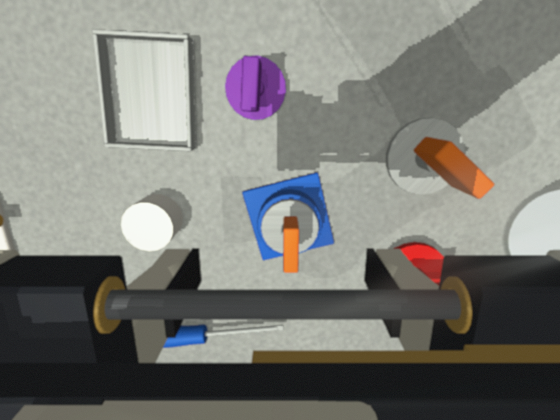

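The wrist view shows the spanner in its blue stand, with the paddle (291,217)-(291,272) and disc centre near (290,224). The larger orange one is at (440,160) and is excluded.

```bash
cat > sp.py <<'E'
from h import *
import sys
def spmeas(c):
    f=c["frame"];hsv=cv2.cvtColor(f,cv2.COLOR_RGB2HSV);H,S,V=[hsv[:,:,i].astype(int) for i in range(3)]
    yy,xx=np.mgrid[:420,:560];near=np.hypot(xx-290,yy-235)<60
    m=(H<18)&(S>150)&near
    print("V hist",np.percentile(V[m],[5,25,50,75,95]))
    for n,mm in(("all",m),("bright",m&(V>np.percentile(V[m],50)-25))):
        r=cv2.minAreaRect(np.argwhere(mm)[:,::-1].astype(np.float32));bx=cv2.boxPoints(r)
        print(n,mm.sum(),bx.round(1).tolist(),"z.098:",np.round([ray(c,b,.098)[:2] for b in bx],4).tolist())
    b=(H>105)&(H<125)&(S>130)&near
    r=cv2.minAreaRect(np.argwhere(b)[:,::-1].astype(np.float32));P=np.array([ray(c,q,.006)[:2] for q in cv2.boxPoints(r)])
    print("plate",P.round(4).tolist(),P.mean(0))
    g=(S<40)&near&(np.hypot(xx-290,yy-224)<34)&(V>120)
    cs=[b for b in blob(g)[0] if b[1]>200];print("disc",cs)
if __name__=="__main__":
    c=np.load("w2.npz");spmeas(c)
    cv2.imwrite("pics/w2c.png",cv2.resize(c["frame"][165:285,230:350],None,fx=5,fy=5,interpolation=3)[:,:,::-1])
E
python3 sp.py
```

```text
V hist [113. 217. 237. 239. 242.]
all 763 [[284.0, 271.0], [284.0, 217.0], [298.0, 217.0], [298.0, 271.0]] z.098: [[0.5577, 0.1366], [0.5052, 0.1361], [0.5051, 0.1484], [0.5576, 0.1495]]
bright 584 [[284.0, 271.0], [284.0, 229.0], [297.0, 229.0], [297.0, 271.0]] z.098: [[0.5577, 0.1366], [0.5164, 0.1362], [0.5163, 0.1477], [0.5576, 0.1486]]
plate [[0.5051, 0.0888], [0.4828, 0.1735], [0.5674, 0.1977], [0.5928, 0.1076]] [0.53700771 0.14189375]
disc [((np.float64(289.2), np.float64(224.61)), np.int32(1812), array([262, 200,  56,  57], dtype=int32))]
```

View pics/w2c.png

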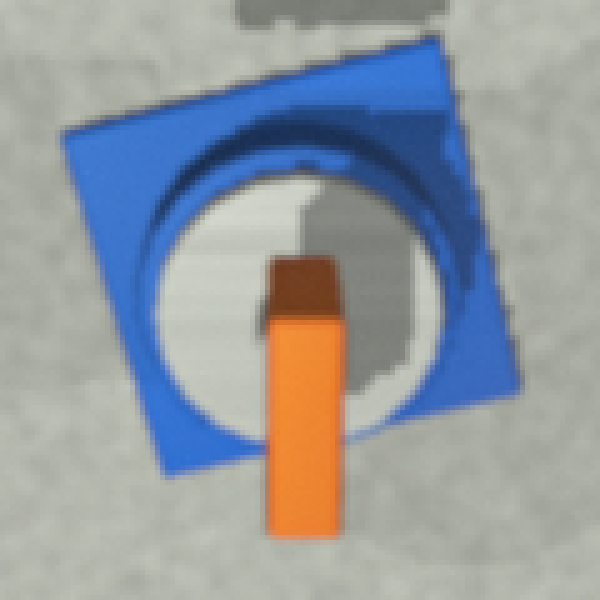

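Spanner centre is about (0.5375,0.1425) with its yaw matching the tool. The paddle, plate and disc measurements agree. I descend and grip.

carry_out(commands=[0.56,0.11,-0.3,0,-0.6,0.56,0.11,-0.6,0,-0.6,0,0,-0.7,0,-0.6,0,0,-0.7,0,-0.6,0,0,-0.7,0,-0.6,0,0,-0.5,0,-0.6,0,0,-0.25,0,-0.6,0,0,0,0,-0.6], grip_force=30)

```text
time_s: 3.6
tcp_pos: [0.5372, 0.1413, 0.0817]
eef_rot: [-179.9, -0.1, -179.7]
contact_force: [-0.3, -0.1, 0.4]
gripper_width: 0.0697
```

carry_out(commands=[0,0,0,0,1,0,0,0,0,1,0,0,0,0,1,0,0,0,0,1,0,0,0,0,1,0,0,0,0,1,0,0,0,0,1,0,0,0,0,1], grip_force=30)

```text
time_s: 4.4
tcp_pos: [0.5376, 0.1429, 0.0828]
eef_rot: [-180.0, 0.0, -179.6]
contact_force: [0.3, 1.1, -1.3]
gripper_width: 0.0138
```

```bash
python3 -c "
from h import *
from plant import telemetry
s=telemetry.get_state();print(s['gripper_width'],s['moment'])
c=wrist('w3')"
```

```text
0.013842495022845234 [ 0.01187473 -0.01655145  0.00387685]
4.4 [0.53763473 0.14291455 0.08277503] [-1.79992357e+02  1.12599002e-02 -1.79597192e+02] [ 3.50628584e+01  1.89593028e+01 -2.62463850e+01  1.80129765e-02
 -4.47893985e+01 -1.24672835e+02] [ 0.33306789  1.11820601 -1.25302436] [[-0.0001, -0.9556, -0.2946, 0.0785], [1.0, -0.0002, 0.0004, 0.0007], [-0.0004, -0.2946, 0.9556, -0.137], [0.0, 0.0, 0.0, 1.0]]
```

Gripped: opening 13.8 mm and centred. I lift and carry it to above the ring.

carry_out(commands=[0,0,0.4,0,1,0,0,0.8,0,1,0,0,0.8,0,1,0,-0.8,0,0,1,0,-0.9,0,0,1,0,-1,0,0,1,0,-1,0,0,1,0,-1,0,0,1])

```text
time_s: 5.25
tcp_pos: [0.5369, -0.0464, 0.1623]
eef_rot: [180.0, -0.0, -179.6]
contact_force: [1.3, 0.0, -2.2]
gripper_width: 0.0138
```

carry_out(commands=[0,-1,0,0,1,0,-1,0,0,1,0,-1,0,0,1,0,-1,0,0,1,0.05,-0.8,0,0,1,0,-0.4,0,0.15,1,0,0,0,0,1,0,0,0,0,1])

```text
time_s: 6.05
tcp_pos: [0.539, -0.2531, 0.1619]
eef_rot: [180.0, -0.1, -179.1]
contact_force: [-0.2, 0.9, -1.5]
gripper_width: 0.014
```

```bash
python3 -c "
from h import *
c=wrist('w4')
cv2.imwrite('pics/w4c.png',cv2.resize(c['frame'][170:420,160:420],None,fx=2.4,fy=2.4,interpolation=3)[:,:,::-1])"
```

```text
6.05 [ 0.53898461 -0.25314224  0.16187748] [ 1.79967143e+02 -6.51978750e-02 -1.79093979e+02] [-6.38330853e+00  1.71609950e+01 -1.63003183e+01 -2.91274210e-02
 -5.66075300e+01 -8.26946440e+01] [-0.22928439  0.85489562 -1.54460908] [[-0.0001, -0.9556, -0.2946, 0.0785], [1.0, -0.0002, 0.0003, 0.0007], [-0.0004, -0.2946, 0.9556, -0.137], [0.0, 0.0, 0.0, 1.0]]
```

View pics/w4c.png

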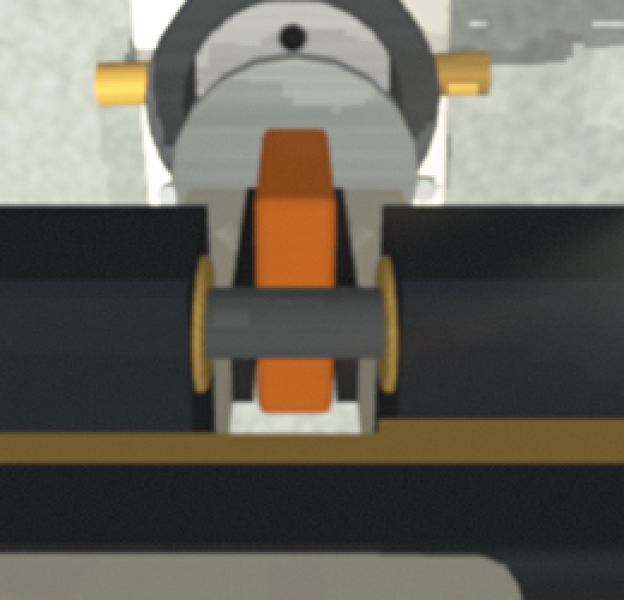

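The spanner hangs straight, and the near ring hole shows at px (281.7,185.8). I check the hole and disc positions against the plan.

```bash
python3 -c "
from h import *
c=np.load('w4.npz')
f=c['frame'];g=cv2.cvtColor(f,cv2.COLOR_RGB2GRAY)
w=g[176:196,270:294]<90;ys,xs=np.where(w);uv=(xs.mean()+270,ys.mean()+176);print(uv,w.sum(),ray(c,uv,.046))
hsv=cv2.cvtColor(f,cv2.COLOR_RGB2HSV);m=(hsv[...,0]<18)&(hsv[...,1]>170)&(hsv[...,2]>150)
m[:240]=0;m[345:]=0;m[:,:250]=0;m[:,320:]=0
for rows,z in((slice(250,290),.178),(slice(320,345),.178)):
  ys,xs=np.where(m[rows]);print(xs.mean(),xs.min(),xs.max(),ray(c,(xs.mean(),ys.mean()+rows.start),z))
print('disc front',ray(c,(283.1,170+55/2.4),.118), proj(c,[.539,-.2531,.118]))
"
```

```text
(np.float64(281.5), np.float64(185.35)) 80 [ 0.51909543 -0.25330192  0.046     ]
282.4885106382979 267 298 [ 0.52418246 -0.25260569  0.178     ]
282.4071661237785 268 297 [ 0.55312418 -0.25218273  0.178     ]
disc front [ 0.50685467 -0.25245552  0.118     ] [281.14514543 244.93743052]
```

carry_out(commands=[0,-0.01,-0.5,0,1,0,0,-0.4,0,1,0,0,-0.3,0,1,0,0,0,0,1,0,0,-0.05,0,1,0,0,-0.05,0,1,0,0,0,0,1])

```text
time_s: 6.8
tcp_pos: [0.5398, -0.2534, 0.111]
eef_rot: [-180.0, 0.0, -179.0]
contact_force: [-0.1, 0.5, -1.0]
gripper_width: 0.0137
```

carry_out(commands=[0,0,-0.04,0,1,0,0,-0.04,0,1,0,0,0,0,1])

```text
time_s: 7.1
tcp_pos: [0.5394, -0.2535, 0.1072]
eef_rot: [180.0, -0.0, -179.0]
contact_force: [-0.6, 0.5, -1.5]
gripper_width: 0.0139
```

carry_out(commands=[0,0,-0.04,0,1,0,0,-0.04,0,1,0,0,0,0,1])

```text
time_s: 7.4
tcp_pos: [0.5393, -0.2535, 0.1038]
eef_rot: [180.0, -0.0, -179.0]
contact_force: [0.3, 0.3, -2.2]
gripper_width: 0.0141
```

The pins are in the holes with no resistance. I seat them.

carry_out(commands=[0,0,-0.04,0,1,0,0,-0.04,0,1,0,0,0,0,1])

```text
time_s: 7.7
tcp_pos: [0.5394, -0.2534, 0.1007]
eef_rot: [180.0, -0.0, -179.0]
contact_force: [0.3, 0.6, -2.7]
gripper_width: 0.0139
```

carry_out(commands=[0,0,-0.03,0,1,0,0,0,0,1])

```text
time_s: 7.9
tcp_pos: [0.5394, -0.2535, 0.0996]
eef_rot: [180.0, -0.0, -179.0]
contact_force: [-0.0, -0.5, -0.9]
gripper_width: 0.0139
```

carry_out(commands=[0,0,-0.03,0,1,0,0,-0.03,0,1,0,0,0,0,1])

```text
time_s: 8.2
tcp_pos: [0.5398, -0.2536, 0.0986]
eef_rot: [-180.0, 0.0, -179.0]
contact_force: [-3.3, 2.1, 8.4]
gripper_width: 0.0141
```

Seated (z 0.0986, about 10 N). I turn clockwise.

carry_out(commands=[0,0,0,-0.5,1,0,0,0,-0.7,1,0,0,0,-0.7,1,0,0,0,-0.7,1,0,0,0,-0.7,1,0,0,0,-0.7,1,0,0,0,-0.7,1,0,0,0,0,1])

```text
time_s: 9.0
tcp_pos: [0.5401, -0.2543, 0.0987]
eef_rot: [-179.9, 0.1, 162.1]
contact_force: [-1.2, -2.4, 4.8]
gripper_width: 0.0138
```

```bash
cat > st.py <<'E'
from plant import telemetry
s=telemetry.get_state();print(s['time_s'],s['tcp_pos'].round(4),s['eef_rot'].round(2),s['contact_force'].round(1),s['moment'].round(3),s['joints'].round(1))
E
python3 st.py
```

```text
9.0 [ 0.5401 -0.2543  0.0987] [-1.7994e+02  1.0000e-01  1.6214e+02] [-1.2 -2.4  4.8] [-1.032  0.717 -0.008] [-6.400e+00  2.100e+01 -2.020e+01  1.000e-01 -4.860e+01 -1.015e+02]
```

carry_out(commands=[0,0,0.02,-0.7,1,0,0,0,-0.7,1,0,0,0,-0.7,1,0,0,0,-0.7,1,0,0,0,-0.7,1,0,0,0,-0.7,1])

```text
time_s: 9.6
tcp_pos: [0.5397, -0.2547, 0.0988]
eef_rot: [-179.9, 0.1, 145.3]
contact_force: [-1.0, -5.9, 0.4]
gripper_width: 0.0138
```

```bash
python3 st.py
```

```text
9.6 [ 0.5397 -0.2547  0.0988] [-1.7993e+02  7.0000e-02  1.4531e+02] [-1.  -5.9  0.4] [-2.428  0.434  0.212] [-6.500e+00  2.100e+01 -2.020e+01  1.000e-01 -4.870e+01 -1.183e+02]
```

carry_out(commands=[0,-0.03,0,-0.7,1,0,0,0,-0.7,1,0,0,0,-0.7,1,0,0,0,-0.7,1])

```text
time_s: 10.0
tcp_pos: [0.5395, -0.2553, 0.0987]
eef_rot: [-180.0, 0.0, 134.1]
contact_force: [-2.4, -2.4, 2.1]
gripper_width: 0.0135
```

```bash
python3 st.py
```

```text
10.0 [ 0.5395 -0.2553  0.0987] [-1.7996e+02  4.0000e-02  1.3411e+02] [-2.4 -2.4  2.1] [-1.044  0.73   0.177] [-6.500e+00  2.110e+01 -2.020e+01  1.000e-01 -4.880e+01 -1.294e+02]
```

carry_out(commands=[-0.01,-0.01,0,-0.5,1,0,0,0,-0.5,1,0,0,0,-0.5,1,0,0,0,-0.5,1])

```text
time_s: 10.4
tcp_pos: [0.5392, -0.2555, 0.0987]
eef_rot: [-180.0, 0.0, 126.1]
contact_force: [-1.5, -1.2, 1.8]
gripper_width: 0.0137
```

```bash
python3 st.py
```

```text
10.4 [ 0.5392 -0.2555  0.0987] [-1.7999e+02  5.0000e-02  1.2614e+02] [-1.5 -1.2  1.8] [-0.794  0.564  0.132] [-6.600e+00  2.110e+01 -2.020e+01  1.000e-01 -4.870e+01 -1.373e+02]
```

carry_out(commands=[0,0,0,-0.5,1,0,0,0,-0.5,1,0,0,0,-0.5,1])

```text
time_s: 10.7
tcp_pos: [0.5391, -0.2556, 0.0988]
eef_rot: [-180.0, 0.1, 120.2]
contact_force: [-2.3, -1.4, 2.6]
gripper_width: 0.0144
```

```bash
python3 st.py
```

```text
10.7 [ 0.5391 -0.2556  0.0988] [-1.7997e+02  5.0000e-02  1.2020e+02] [-2.3 -1.4  2.6] [-0.804  0.67   0.896] [-6.600e+00  2.100e+01 -2.020e+01  1.000e-01 -4.870e+01 -1.433e+02]
```

Mz jumped from 0.13 to 0.90 N m, so the stop is reached. One small nudge confirms it, then I back off.

carry_out(commands=[0,0,0,-0.15,1,0,0,0,0,1])

```text
time_s: 10.9
tcp_pos: [0.5391, -0.2555, 0.0987]
eef_rot: [-180.0, 0.0, 119.7]
contact_force: [-2.8, -2.6, 4.7]
gripper_width: 0.0138
```

```bash
python3 st.py
```

```text
10.9 [ 0.5391 -0.2555  0.0987] [-1.7998e+02  5.0000e-02  1.1969e+02] [-2.8 -2.6  4.7] [-1.169  1.019  0.932] [-6.600e+00  2.100e+01 -2.020e+01  1.000e-01 -4.870e+01 -1.438e+02]
```

carry_out(commands=[0,0,0,0.3,1,0,0,0,0.3,1,0,0,0,0,1])

```text
time_s: 11.2
tcp_pos: [0.5392, -0.2555, 0.0987]
eef_rot: [-180.0, 0.0, 122.1]
contact_force: [-2.3, -2.5, 5.5]
gripper_width: 0.014
```

```bash
python3 st.py
```

```text
11.2 [ 0.5392 -0.2555  0.0987] [-1.8000e+02  4.0000e-02  1.2211e+02] [-2.3 -2.5  5.5] [-1.365  1.186  0.389] [  -6.6   21.1  -20.2    0.   -48.7 -141.3]
```

carry_out(commands=[0,0,0.02,0.3,1,0,0,0.02,0.2,1,0,0,0,0,1])

```text
time_s: 11.5
tcp_pos: [0.5388, -0.2548, 0.0993]
eef_rot: [-180.0, -0.1, 124.0]
contact_force: [-1.0, -0.6, -2.6]
gripper_width: 0.0141
```

```bash
python3 st.py
```

```text
11.5 [ 0.5388 -0.2548  0.0993] [-1.8000e+02 -5.0000e-02  1.2401e+02] [-1.  -0.6 -2.6] [-0.554  0.369  0.016] [  -6.6   21.   -20.1   -0.   -48.9 -139.4]
```

Unloaded. I lift out slowly.

carry_out(commands=[0,0,0.06,0,1,0,0,0.08,0,1,0,0,0.1,0,1,0,0,0.1,0,1])

```text
time_s: 11.9
tcp_pos: [0.5395, -0.255, 0.1139]
eef_rot: [180.0, 0.0, 124.0]
contact_force: [0.2, 0.1, -1.3]
gripper_width: 0.0141
```

```bash
python3 st.py
```

```text
11.9 [ 0.5395 -0.255   0.1139] [1.7996e+02 2.0000e-02 1.2399e+02] [ 0.2  0.1 -1.3] [-0.06  -0.038 -0.021] [  -6.5   20.1  -19.3   -0.   -50.6 -139.5]
```

carry_out(commands=[0,0,0.5,0,1,0,0,0.7,0.5,1,0,0,0.6,1,1,0,0.5,0,1,1,0,0.9,0,1,1,0,0.9,0,1,1,0,0.9,0,1,1,0,0.9,0,1,1])

```text
time_s: 12.7
tcp_pos: [0.5391, -0.0896, 0.186]
eef_rot: [179.9, 0.0, 150.1]
contact_force: [-0.6, -0.4, -1.8]
gripper_width: 0.0139
```

carry_out(commands=[0,0.9,0,1,1,0,0.9,0,1,1,0,0.9,0,1,1,0,0.9,0,1,1,0,0.9,0,1,1,0,0.8,0,1,1,-0.05,0.5,0,1,1,0,0,0,0.6,1])

```text
time_s: 13.5
tcp_pos: [0.5372, 0.1436, 0.1859]
eef_rot: [179.9, 0.1, -179.3]
contact_force: [0.4, -1.2, -2.1]
gripper_width: 0.0133
```

carry_out(commands=[0,0,0,0,1,0,0,0,0,1])

```text
time_s: 13.7
tcp_pos: [0.5371, 0.1409, 0.1856]
eef_rot: [180.0, 0.0, -179.7]
contact_force: [0.1, -0.0, -1.9]
gripper_width: 0.0136
```

```bash
python3 -c "
from h import *
c=wrist('w5');print(proj(c,[.5376,.1427,.03]))
from plant import cams
t=cams.capture('top');np.savez('top1.npz',**t)
F=lambda a,s:cv2.resize(a,s,interpolation=3)
cv2.imwrite('pics/w5c.png',np.hstack([F(c['frame'][150:420,160:420],(520,540)),F(t['frame'][180:235,350:410],(270,540//2)).repeat(1,0) if 0 else np.vstack([F(t['frame'][180:235,350:410],(278,255)),np.zeros((285,278,3),np.uint8)])])[:,:,::-1])"
```

```text
13.7 [0.53709246 0.14092553 0.18564871] [ 1.79983536e+02  1.67902404e-02 -1.79682971e+02] [ 3.49066089e+01  1.22285063e+01 -1.96806530e+01 -4.73952167e-03
 -5.80676718e+01 -1.24587072e+02] [ 0.07397597 -0.02729474 -1.90308408] [[-0.0001, -0.9556, -0.2946, 0.0785], [1.0, -0.0002, 0.0004, 0.0007], [-0.0004, -0.2946, 0.9556, -0.137], [0.0, 0.0, 0.0, 1.0]]
[283.36709643 196.95089244]
```

View pics/w5c.png

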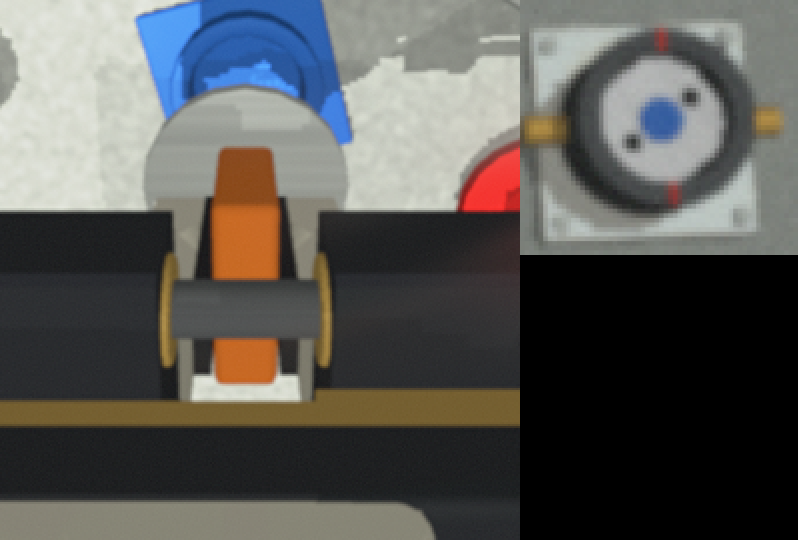

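The spanner hangs straight over the stand, whose socket is at crop (250,60). The ring's holes now lie about 57° clockwise of where they were. I lower it.

carry_out(commands=[0.01,0.05,-0.6,0,1,0,0,-0.7,0,1,0,0,-0.6,0,1,0,0,-0.2,0,1,0,0,0,0,1,0,0,0,0,1])

```text
time_s: 14.4
tcp_pos: [0.5383, 0.143, 0.1024]
eef_rot: [180.0, 0.1, -179.6]
contact_force: [0.1, 0.7, -1.6]
gripper_width: 0.0136
```

carry_out(commands=[0,0,-0.08,0,1,0,0,-0.06,0,1,0,0,0,0,1])

```text
time_s: 14.7
tcp_pos: [0.5375, 0.1429, 0.096]
eef_rot: [180.0, 0.0, -179.6]
contact_force: [0.3, 1.0, -2.6]
gripper_width: 0.0135
```

carry_out(commands=[0,0,-0.08,0,1,0,0,-0.06,0,1,0,0,0,0,1])

```text
time_s: 15.0
tcp_pos: [0.5373, 0.1428, 0.0897]
eef_rot: [-180.0, -0.0, -179.6]
contact_force: [0.3, -0.2, -2.5]
gripper_width: 0.014
```

carry_out(commands=[0,0,-0.06,0,1,0,0,-0.06,0,1,0,0,0,0,1])

```text
time_s: 15.3
tcp_pos: [0.5373, 0.1428, 0.0849]
eef_rot: [-180.0, -0.0, -179.6]
contact_force: [0.3, 0.1, -2.2]
gripper_width: 0.014
```

carry_out(commands=[0,0,-0.03,0,1,0,0,-0.02,0,1,0,0,0,0,1])

```text
time_s: 15.6
tcp_pos: [0.5375, 0.1429, 0.0833]
eef_rot: [-180.0, -0.0, -179.6]
contact_force: [0.4, 0.2, -1.9]
gripper_width: 0.0141
```

carry_out(commands=[0,0,-0.02,0,1,0,0,0,0,1])

```text
time_s: 15.8
tcp_pos: [0.5376, 0.143, 0.0828]
eef_rot: [180.0, 0.0, -179.6]
contact_force: [-1.2, -0.5, 0.2]
gripper_width: 0.0137
```

Touching the rim. I open gently, then rise.

carry_out(commands=[0,0,0,0,0.6,0,0,0,0,0.3,0,0,0,0,-0.2,0,0,0,0,-0.5,0,0,0,0,-0.6,0,0,0,0,-0.6])

```text
time_s: 16.4
tcp_pos: [0.5375, 0.1429, 0.0825]
eef_rot: [-180.0, -0.0, -179.6]
contact_force: [0.2, -0.8, 0.7]
gripper_width: 0.052
```

carry_out(commands=[0,0,0.3,0,-0.6,0,0,0.7,0,-0.6,0,0,0.9,0,-0.6,0,0,0.9,0,-0.6,-0.56,0,0.9,0,-0.6,-0.56,0,0,0,-0.6,0,0,0,0,-0.6,0,0,0,0,-0.6])

```text
time_s: 17.2
tcp_pos: [0.4926, 0.143, 0.2317]
eef_rot: [179.9, 0.1, -179.6]
contact_force: [0.4, 0.2, -0.4]
gripper_width: 0.07
```

```bash
python3 -c "
from h import *
from sp import spmeas
c=wrist('w6');spmeas(c)
from plant import cams
t=cams.capture('top');np.savez('top2.npz',**t);a=np.load('top0.npz')
print(blob(cv2.absdiff(t['frame'],a['frame']).max(2)>60)[0][:0])
F=lambda a,s:cv2.resize(a,s,interpolation=3)
cv2.imwrite('pics/w6c.png',np.hstack([F(c['frame'],(400,300)),F(t['frame'],(400,300))])[:,:,::-1])"
```

```text
17.2 [0.49256154 0.14297669 0.23166433] [ 1.79945673e+02  7.76801647e-02 -1.79568076e+02] [ 3.81497971e+01  5.87102712e+00 -2.10021007e+01  5.10357033e-03
 -6.30321892e+01 -1.27720147e+02] [ 0.35770509  0.22962721 -0.44010388] [[-0.0001, -0.9556, -0.2946, 0.0785], [1.0, -0.0002, 0.0004, 0.0007], [-0.0004, -0.2946, 0.9556, -0.137], [0.0, 0.0, 0.0, 1.0]]
V hist [119. 229. 243. 244. 246.]
all 767 [[275.0, 271.0], [275.0, 217.0], [289.0, 217.0], [289.0, 271.0]] z.098: [[0.5579, 0.1376], [0.5054, 0.1376], [0.5054, 0.1498], [0.5578, 0.1505]]
bright 597 [[275.0, 229.0], [288.0, 229.0], [288.0, 271.0], [275.0, 271.0]] z.098: [[0.5166, 0.1376], [0.5165, 0.149], [0.5578, 0.1496], [0.5579, 0.1376]]
plate [[0.5041, 0.0897], [0.483, 0.1737], [0.5681, 0.1966], [0.5921, 0.107]] [0.53682308 0.14175343]
disc [((np.float64(284.39), np.float64(225.39)), np.int32(1854), array([257, 200,  59,  58], dtype=int32))]
[]
```

View pics/w6c.png

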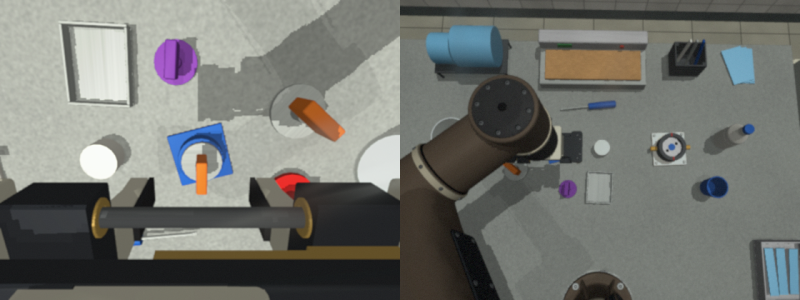

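The spanner sits upright in its stand, with position and height the same as at the start to within 1 mm. The bystanders are in place. I hand in.

```bash
python3 -c "
from plant import r
print(r.close_job())"
```

```text
the job is handed in; nothing more can be done
None
```

The retaining ring is turned clockwise to its stop and the spanner is back upright in the blue stand. The job is handed in at about 17 s of the 72 s allowed; no verdict was reported.

- **Spanner chosen:** I took the orange spanner in the blue stand. The red, purple and larger orange ones were left alone.
- **Engagement:** The pins dropped into the ring's holes on the first try. The disc came to rest at the height expected for full seating.
- **Turning home:** The tool turned about 61°. The turning moment then jumped from about 0.13 to 0.9 N m and held there on one small extra nudge, which I took as the stop. The overhead picture agreed: the holes had moved by roughly 57° (estimated by eye), and play in the holes covers the difference. No joint reading of the ring was available, so "fully home" rests on that moment and picture.
- **Forces:** The highest contact force I read was about 9 N, against the 60 N limit. I read it only at the end of each move, so brief peaks in between are not covered. During the turn there was also a sideways tilting moment of up to about 2.4 N m, which I eased by shifting the tool about 1 mm.
- **Last checks:** The spanner was back where it started to within about 1 mm, by the wrist camera. The gripper was open and clear, and the bystanders looked unmoved. The jug was largely hidden by the arm in the last overhead view.

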